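# Check the rollers of a wire straightener by touch and close it

### The arm

A 6-joint arm with a two-finger parallel gripper is mounted at the origin on a cart in front of the work surface, level with it; the furniture and walls round the work are solid. World frame = base frame: x ahead of the robot, y to its left, z up, the work surface at z = 0. Lengths are in mm, angles in rad, forces in N, time in s.
With the tool pointing down it reaches from about 350 to 975 mm from the base axis. Payload 7.1 kg.
Tool frame: the origin (TCP) lies at the very end of the fingers, on their centre line; the grasp point (between the pads) lies 19 mm behind it (ctrl.grasp_offset is the distance from the TCP to the grasp point, in mm); z points along the fingers, y is the line along which they close (so a half turn about z gives the same grasp; the last joint's range is limited). The gripper opens to 88 mm and grips with 3 to 60 N. Pads are 20 mm wide; open, the fingers measure 115 mm over their backs; the gripper's body (75 mm by 178 mm) begins 61 mm behind the grasp point.
Start: joints at [-1.212, 0.423, 1.63, -0, 1.089, -0.019], TCP at [230.564, -580.9, 222.675] pointing down, gripper open.
Joint ranges: [-3, 3], [-0.9, 2.11], [0.09, 2.58], [-1.31, 4.45], [0.11, 2.69], [-2.54, 2.54]. Speed limits (rad/s): [2.39, 2.39, 3.01, 3.14, 3.14, 3.14].

### API

Orientations are given as a rotation vector (axis times angle).
In Python, from workcell import ctrl, viewer, ticket, models gives the robot as it stands.
- The arm moves only by the tool play_rows, never from a script. Its arguments are lists of equal length, an entry for each row: "dp": the shift along the world's x, y, z in mm, a list of three; "yaw": the turn about the world's z in degrees. In form: {"dp": [[tx, ty, tz], ...], "yaw": [yaw, ...]}. A call has 1 to 8 rows; each row shifts and turns the commanded pose from where the row before left it; what a row does not reach is not made up. A row lasts 1/12 s, in which the tool goes at most 41.7 mm and 7.16 degrees, less where a joint would pass 70% of its speed; a pose out of reach is approached as far as the arm can. A call is refused whole if a number of a shift passes 41.7 or a number of a turn 7.16, either way. A call with a gripper value outside its range is refused whole. "gripper" is the closure, from 0 (fully open) to 1 (shut), set as the call begins (left out, the last holds). The fingers move at their own pace and stop on an object; the grip force is fixed at half the most. Time passes only in rows, so rows that do not move let the fingers close. It gives the time, the measured TCP pose, the force, the opening and the grip force at its end, in the units of the state.
- ctrl.get_obs(): the state, without advancing time (a new reading comes with each control period).
- viewer.get_image(name): name is "scene" or "top"; returns a dict with "pixels" (420x560x3 uint8, red, green, blue), "range_z" (420x560 float32, mm along the optical axis (not along the pixel's ray), 0 where there is no reading), "fx", "fy", "cx", "cy" (pixels), "T" (4x4, takes a point from camera to world coordinates). Camera axes: x right, y up, looking along -z (the intrinsics and any distortion apply to the point x, -y, -z); pixel columns grow to the right and rows downward; lengths in mm; the calibration is good to about 2 mm. A picture is of the moment at which its call begins.
- ticket.close_job(): hands the job in; it is judged then, once.
Trained networks look in a picture, given as the dict that the camera call returned (one of the last four; its "shot" number tells which), for a name from the list of things; names that differ only in an ending like _2 or _b are one class to them, and where a whole thing is asked for, a point or a joint stands for the part that bears it (a point fixed in the world has none). Each returns a list of dicts, best first, with "conf" (0 to 1); they miss things now and then, are a little off and sometimes report something else, mostly with a low value. They report only what shows in the picture. A call takes as long as a camera call.
- models.look_for(picture, name): "bbox" ([centre column, centre row, width, height] in pixels, round what is visible of it).
- models.landmark_of(picture, name): "location" ([column, row] in pixels: a listed point, or the origin of a listed thing).
The state is a dict: "t": time; "qpos": joint angles; "qvel": joint speeds; "joint_torque": joint torques, N m; "ee_pos": TCP position; "orientation": TCP orientation; "ft_force": force on the tool from outside, world axes, zero at the start; "moment": the same for the moment, N m; "width": finger opening in mm; "grasp_force": force on a finger pad.
Only numpy, scipy, OpenCV 4.12 (cv2) and the standard library are available. Lean on these libraries where they do the work, as an engineer would, in place of code of your own. Each camera call takes 0.05 s, during which the arm holds its last target. There are 200 camera calls.

### The job

Check the wire straightener's lower rollers by touch: starting at the brass bell-mouth inlet, run the fingertips lightly along the tops of the four big rollers, so that they turn in the direction of the wire one after another and the sprung row is never pushed right down onto its stop. Then push the hinged upper roller bar over with the fingertips and down until it is fully shut, leaving the loose things on the bench where they are.

Things in the scene. Friction and masses are not known exactly. Their poses are not given: they have to be found in the camera images.
- straightener: wire straightener, bolted to the bench: grey base plate 84 x 262 x 8 mm, origin at the centre of its underside, z up. +y runs along the rollers from the inlet (brass bell mouth at y = -119 to -141 mm, up to 71 mm high) to the outlet (slim steel tube at the +y end); -x is the operator's side. Fixed parts inside |y| < 99 mm are lower than the rollers' tops
- inlet (a point): mouth of the brass inlet, 57 mm above the bench, on the straightener's -y end
- upper_bar_hinge (a point): middle of the upper bar's hinge line, which runs along the straightener's y, 26 mm in front (-x) of the rollers' centre line and 48 mm above the bench
- grip_bar (a point): middle of the upper bar's grip bar, on its axis: a round steel rod 11 mm thick, 206 mm long, parallel to the roller row, 50 mm from the hinge line, the outermost part of the upper bar. Shut: 22 mm behind (+x of) the rollers' centre line, 62 mm above the bench. Open: it stands up in front of the rollers, about 95 to 98 mm above the bench, free to reach from the operator's side and from above
- roller_carrier (a joint): how far the sprung carrier with the four big rollers is pushed down, m: 0 free, 0.008 at its stop; it starts to give at about 2 N and is at its stop with about 11 N, and springs back
- upper_bar (a joint): angle q of the hinged upper bar, rad: 0 shut (a fixed stop), 1.4 to 1.7 at the start (standing up). At q the grip bar's axis lies at x = +50 cos(q + 0.284), z = +50 sin(q + 0.284) mm from the hinge line, in the straightener's axes. Stiff hinge: it stays where it is left; 2 to 6 N along the grip bar arc move it. It carries three small white rollers, which lie between the big ones when shut
- roller_1_top (a point): highest point of lower roller 1 (1 from the inlet), on the centre line of the row, 57 mm above the bench; the roller is 37 mm across, 12 mm wide, axle level and across the row, 44 mm from the next. Moves down with the sprung carrier
- roller_1 (a joint): angle of lower roller 1, rad, within 0.15 of 0 at the start, no stops; grows when its top is carried from the inlet towards the outlet; turns freely (0.006 N m of friction)
- roller_2_top (a point): highest point of lower roller 2 (2 from the inlet), on the centre line of the row, 57 mm above the bench; the roller is 37 mm across, 12 mm wide, axle level and across the row, 44 mm from the next. Moves down with the sprung carrier
- roller_2 (a joint): angle of lower roller 2, rad, within 0.15 of 0 at the start, no stops; grows when its top is carried from the inlet towards the outlet; turns freely (0.006 N m of friction)
- roller_3_top (a point): highest point of lower roller 3 (3 from the inlet), on the centre line of the row, 57 mm above the bench; the roller is 37 mm across, 12 mm wide, axle level and across the row, 44 mm from the next. Moves down with the sprung carrier
- roller_3 (a joint): angle of lower roller 3, rad, within 0.15 of 0 at the start, no stops; grows when its top is carried from the inlet towards the outlet; turns freely (0.006 N m of friction)
- roller_4_top (a point): highest point of lower roller 4 (4 from the inlet), on the centre line of the row, 57 mm above the bench; the roller is 37 mm across, 12 mm wide, axle level and across the row, 44 mm from the next. Moves down with the sprung carrier
- roller_4 (a joint): angle of lower roller 4, rad, within 0.15 of 0 at the start, no stops; grows when its top is carried from the inlet towards the outlet; turns freely (0.006 N m of friction)
- worn_roller: loose spare feed roller lying flat, 37 mm across, 14 mm high; origin at the centre of its underside
- hex_key: loose L-shaped hex key lying flat, 82 x 31 x 6 mm; origin at the centre of its underside
- oil_bottle: loose standing squeeze bottle, 38 mm across, 120 mm high; origin at the centre of its underside
- socket_bolt: loose socket bolt standing on its head, 12 mm across, 38 mm high; origin at the centre of its underside
- screwdriver: loose screwdriver lying flat, 125 mm long, 18 mm high; origin at the centre of its underside
- side_cutters: loose side cutters lying flat, 118 x 50 x 14 mm; origin at the centre of its underside

How it is judged:
By the outcome, as a careful person would: the job done as asked, in the order asked, and still so for the second after the job is handed in, with the robot touching nothing.
It also fails if it takes over 48 s, if anything falls off the work surface, if the arm or the gripper's body presses on something with over 40 N, if the wrist force passes 120 N, or if a joint passes its speed limit or range.

## Working session

There is one attempt and no reset: what is moved stays moved. The work goes in short steps, Python scripts to look and compute and a tool call to move; the robot and the scene stay as the last step left them, time stands still between calls to the robot, and variables do not carry over. Pictures are saved under pics/ and viewed, at most 10 in all, crops included, and the job is handed in when it is done.

Besides the shell and the picture viewer there is one more tool, called after "Request:" by a JSON object that holds its "fn" and its "kwargs", one argument or row to a line. play_rows: Moves the arm, as the interface text tells. Its arguments: {"type":"object","properties":{"dp":{"type":"array"},"yaw":{"type":"array"},"gripper":{"type":"number"}},"required":["dp","yaw"]}

```bash
mkdir -p pics
cat > h.py <<'E'
import numpy as np, cv2
from workcell import ctrl, viewer, ticket, models
def ray(p,uv):
    u,v=uv; d=np.array([(u-p['cx'])/p['fx'],-(v-p['cy'])/p['fy'],-1.]); T=np.array(p['T']); return T[:3,3],T[:3,:3]@d
def atz(p,uv,z):
    o,d=ray(p,uv); return o+d*(z-o[2])/d[2]
def bydepth(p,uv):
    o,d=ray(p,uv); u,v=[int(round(a)) for a in uv]; return o+d*p['range_z'][v,u]
def proj(p,X):
    T=np.array(p['T']); c=T[:3,:3].T@(np.array(X)-T[:3,3]); return p['cx']+p['fx']*c[0]/-c[2], p['cy']-p['fy']*c[1]/-c[2]
def save(p,n): cv2.imwrite('pics/'+n,cv2.cvtColor(np.array(p['pixels']),cv2.COLOR_RGB2BGR))
E
python3 - <<'E'
from h import *
s=ctrl.get_obs(); print(s['t'],s['ee_pos'],s['orientation'],s['ft_force'],s['width'],ctrl.grasp_offset)
for n in ('top','scene'):
    p=viewer.get_image(n); save(p,n+'0.png'); print(n,[k for k in p],np.round(p['T'],3).tolist(),p['fx'],p['cx'],p['cy'])
    for k,z in [('straightener',0),('inlet',57),('upper_bar_hinge',48),('grip_bar',96)]+[('roller_%d_top'%i,57) for i in (1,2,3,4)]+[(a,0) for a in 'worn_roller hex_key oil_bottle socket_bolt screwdriver side_cutters'.split()]:
        for r in models.landmark_of(p,k)[:4 if 'roller_1' in k else 2]:
            if r['conf']<.2: continue
            print(k,round(r['conf'],2),np.round(r['location']),np.round(atz(p,r['location'],z)),np.round(bydepth(p,r['location'])))
E
```

```text
0.0 [ 230.40623398 -580.38922589  221.92633716] [-3.08424704e+00 -5.89715194e-01  3.88734562e-04] [-0.14848239  0.01123237  0.49454739] 87.83050911505808 18.700000000000003
top ['pixels', 'range_z', 'fx', 'fy', 'cx', 'cy', 'T', 'shot'] [[-0.029, 0.992, -0.122, 309.244], [-0.999, -0.032, -0.02, 133.145], [-0.024, 0.121, 0.992, 1565.639], [0.0, 0.0, 0.0, 1.0]] 534.5535813070762 279.45193234945424 212.39017111176187
straightener 0.6 [277. 199.] [541. 171.   0.] [534. 169.  45.]
inlet 0.72 [320. 214.] [485.  49.  57.] [484.  49.  60.]
upper_bar_hinge 0.8 [272. 204.] [522. 186.  48.] [527. 187.   8.]
grip_bar 0.94 [269. 208.] [502. 193.  96.] [502. 193.  97.]
roller_1_top 0.93 [300. 202.] [521. 106.  57.] [523. 106.  42.]
roller_1_top 0.7 [315. 185.] [571.  61.  57.] [578.  59.  14.]
roller_1_top 0.38 [274. 200.] [531. 179.  57.] [538. 181.  11.]
roller_2_top 0.87 [285. 200.] [530. 148.  57.] [530. 148.  56.]
roller_3_top 0.66 [272. 196.] [543. 183.  57.] [544. 183.  49.]
roller_3_top 0.56 [285. 196.] [542. 146.  57.] [544. 146.  42.]
roller_4_top 0.61 [252. 189.] [564. 242.  57.] [564. 2
[... 748 characters left out ...]
 206.  65.]
grip_bar 0.77 [265. 225.] [502. 193.  96.] [500. 195.  99.]
roller_1_top 0.64 [280. 219.] [511. 115.  57.] [482. 152. 101.]
roller_2_top 0.7 [267. 225.] [527. 157.  57.] [499. 190.  99.]
roller_3_top 0.55 [252. 234.] [535. 210.  57.] [522. 225.  77.]
roller_3_top 0.52 [268. 228.] [515. 167.  57.] [524. 155.  43.]
roller_4_top 0.58 [242. 234.] [558. 226.  57.] [529. 255.  97.]
worn_roller 0.52 [273. 210.] [592.  49.  -0.] [587.  56.   8.]
hex_key 0.45 [180. 310.] [543. 486.   0.] [544. 486.  -2.]
oil_bottle 0.79 [149. 326.] [567. 567.   0.] [549. 575.  27.]
screwdriver 0.67 [148. 328.] [565. 570.   0.] [546. 579.  28.]
screwdriver 0.48 [353. 212.] [392. -95.   0.] [385. -83.  13.]
```

Run:
```python
import cv2
a=cv2.imread('pics/top0.png'); b=cv2.imread('pics/scene0.png')
cv2.imwrite('pics/top0z.png',cv2.resize(a[140:270,210:380],None,fx=4.7,fy=4.6,interpolation=cv2.INTER_CUBIC))
```

```text
(no output)
```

View pics/top0z.png

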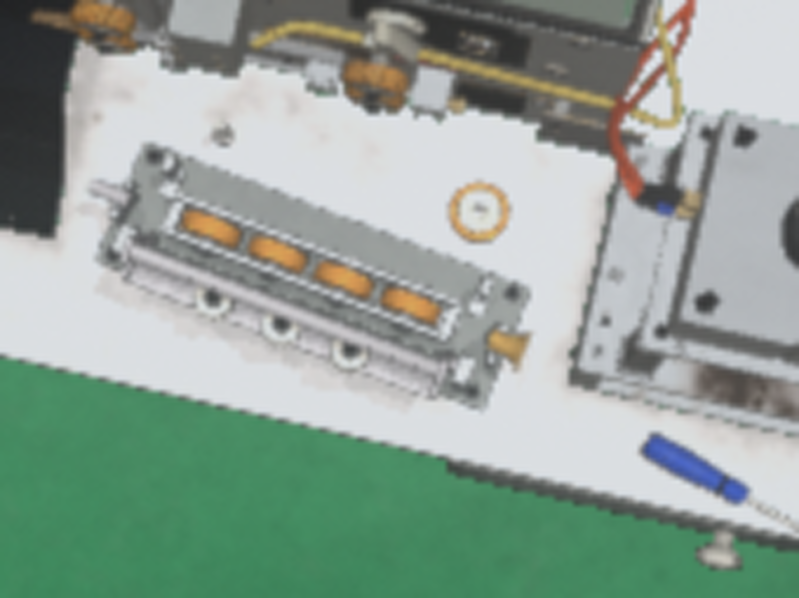

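View pics/scene0.png

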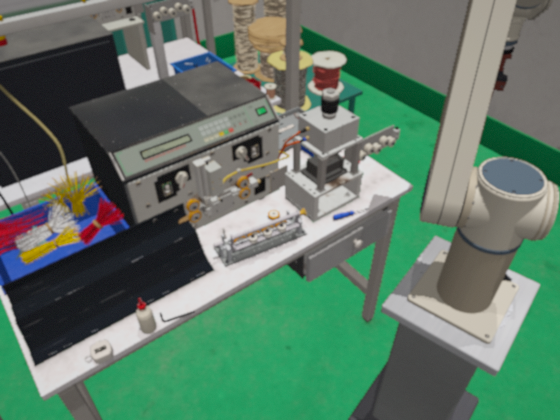

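Run:
```python
from h import *
p=viewer.get_image('top'); im=np.array(p['pixels']); 
vv,uu=np.mgrid[0:420,0:560]; T=np.array(p['T'])
d=np.stack([(uu-p['cx'])/p['fx'],-(vv-p['cy'])/p['fy'],-np.ones(uu.shape)],-1)*p['range_z'][...,None]
W=d@T[:3,:3].T+T[:3,3]
hsv=cv2.cvtColor(im,cv2.COLOR_RGB2HSV)
m=((hsv[...,0]>8)&(hsv[...,0]<25)&(hsv[...,1]>110)&(vv>180)&(vv<222)&(uu>240)&(uu<325)).astype(np.uint8)
n,l,st,c=cv2.connectedComponentsWithStats(m)
for i in range(1,n):
    if st[i,4]>8: print(st[i],np.round(c[i],1),np.round(atz(p,c[i],54),1),'zmax',np.round(np.sort(W[...,2][l==i])[-4:],1))
g=np.array([atz(p,c[i],53)[:2] for i in range(1,n) if st[i,4]>50 and W[...,2][l==i].max()>45]); print(len(g))
# grip bar: points with z>90
k=(W[...,2]>90)&(W[...,2]<110)&(abs(W[...,0]-505)<90)&(abs(W[...,1]-190)<140)
q=W[k]; e=q[:,:2]-q[:,:2].mean(0); _,_,V=np.linalg.svd(e,full_matrices=False); print('bar',len(q),q.mean(0),V[0],(e@V[0]).min(),(e@V[0]).max(),np.median(q[:,2]))
np.save('W.npy',W)
```

```text
[249 186  12   7  47] [254.5 189. ] [564.5 233.8  54. ] zmax [61.2 61.4 65.1 65.2]
[263 192  12   7  46] [268.7 194.6] [546.8 193.5  54. ] zmax [  59.9   60.    61.7 1565.6]
[277 197  12   7  46] [282.6 200. ] [529.9 154.1  54. ] zmax [61.9 62.  64.2 64.7]
[292 203  11   7  45] [297.1 205.7] [512.3 113.4  54. ] zmax [  59.6   60.3   62.5 1565.6]
[315 212   6   5  18] [317.2 214.3] [485.7  57.   54. ] zmax [66.4 66.4 67.1 69.2]
0
bar 293 [504.78726686 189.22004243 101.89479118] [-0.39953994 -0.91671579] -102.35787108663855 102.94937051177708 101.9831003759964
```

Run:
```python
from h import *
W=np.load('W.npy'); C=np.array([538.4,173.7]); u=np.array([.399,.917]); x=np.array([.917,-.399])
q=W[...,:2]-C; X=q@x; Y=q@u; Z=np.where(W[...,2]<1000,W[...,2],0)
xs=list(range(-120,200,20)); print('     ',xs)
for y in range(-300,260,20):
    print(y,[int(np.percentile(Z[(X>=a)&(X<a+20)&(Y>=y)&(Y<y+20)],97)) if ((X>=a)&(X<a+20)&(Y>=y)&(Y<y+20)).any() else -1 for a in xs])
s=ctrl.get_obs(); print(s['ee_pos'],s['t'])
```

```text
[-120, -100, -80, -60, -40, -20, 0, 20, 40, 60, 80, 100, 120, 140, 160, 180]
-300 [-735, -735, -100, 5, 19, 6, 233, 302, 302, 355, 302, 302, 303, -1, -1, -1]
-280 [-739, -736, -737, 4, 22, 6, 242, 301, 372, 376, 375, 302, 302, -1, -1, -1]
-260 [-743, -740, -740, 4, 19, 16, 296, 302, 372, 377, 376, 303, 301, -1, -1, -1]
-240 [-733, -740, 0, 5, 18, 14, 300, 302, 301, 371, 363, 302, 301, -1, -1, 6]
-220 [-736, -738, 2, 6, 5, 102, 300, 303, 302, 302, 302, 303, 300, -1, -1, 2]
-200 [-737, -736, 3, 6, 6, 107, 232, 233, 291, 299, 301, 301, 300, -1, 4, 7]
-180 [-734, -739, 5, 3, 5, 106, 108, 109, 107, 285, 109, 233, 232, 164, 157, 5]
-160 [-741, -737, 6, 5, 5, 8, 5, 6, 9, 276, 268, 228, 200, 181, 162, 160]
-140 [-740, -732, 5, 6, 16, 69, 66, 14, 8, 7, 7, 236, 195, 308, 328, 343]
-120 [-739, -739, 6, 70, 99, 62, 21, 54, 12, 5, 4, 4, 283, 316, 330, 344]
-100 [-741, 2, 6, 100, 108, 48, 45, 16, 13, 18, 20, 7, 291, 318, 332, 344]
-80 [-730, 2, 5, 99, 107, 59, 59, 15, 12, 20, 19, 7, 295, 318, 334, 344]
-60 [-735, 5, 3, 102, 106, 54, 55, 15, 7, 5, 4, 136, 299, 318, 337, 345]
-40 [-741, 5, 3, 102, 1
[... 424 characters left out ...]
, 7, 4, 100, 107, 50, 55, 15, 11, 247, 266, 302, 320, 338, 343, 345]
100 [4, 6, 5, 88, 105, 59, 18, 56, 9, 266, 269, 306, 325, 340, 345, 345]
120 [7, 6, 6, 8, 17, 65, 58, 15, 6, 266, 270, 309, 328, 344, 344, 346]
140 [5, 6, 6, 5, 6, 64, 13, 6, 6, 164, 275, 309, 330, 344, 345, 344]
160 [5, 6, 6, 7, 14, 28, 55, 94, 100, 250, 288, 316, 332, 344, 345, 344]
180 [5, 5, 6, 9, 16, 26, 65, 97, 101, 119, 294, 318, 334, 345, 345, 345]
200 [6, 7, 6, 11, 18, 35, 71, 99, 103, 121, 299, 320, 335, 344, 345, 345]
220 [7, 5, 5, 10, 20, 37, 80, 100, 106, 124, 302, 324, 339, 345, 346, 345]
240 [5, 5, 7, 12, 20, 41, 83, 101, 105, 158, 305, 324, 343, 345, 345, 345]
[ 230.54838267 -580.9153256   222.69393361] 1.55
```

Request:
{"fn": "play_rows", "kwargs": {
  "dp": [
    [6.6,27.5,0],
    [6.6,27.5,0],
    [6.6,27.5,0],
    [6.6,27.5,0],
    [6.6,27.5,0],
    [6.6,27.5,0],
    [6.6,27.5,0],
    [6.6,27.5,0]
  ],
  "yaw": [6.75,6.75,6.75,6.75,6.75,6.75,6.75,6.75],
  "gripper": 1
}}

```text
t: 2.22
ee_pos: [283.5, -359.7, 222.8]
orientation: [2.476, 1.933, 0.0]
ft_force: [0.2, 0.5, 0.1]
width: 37.7
grasp_force: 0.0
```

Request:
{"fn": "play_rows", "kwargs": {
  "dp": [
    [6.6,27.5,0],
    [6.6,27.5,0],
    [6.6,27.5,0],
    [6.6,27.5,0],
    [6.6,27.5,0],
    [6.6,27.5,0]
  ],
  "yaw": [6.75,6.75,6.75,6.75,6.75,6.75]
}}

```text
t: 2.72
ee_pos: [323.1, -194.7, 222.9]
orientation: [1.654, 2.67, -0.0]
ft_force: [-0.0, 0.7, -0.1]
width: 0.7
grasp_force: 0.0
```

Request:
{"fn": "play_rows", "kwargs": {
  "dp": [
    [6.5,27.5,0],
    [6.5,27.5,0],
    [6.5,27.5,0],
    [6.5,27.5,0],
    [6.5,27.5,0],
    [6.5,27.5,0]
  ],
  "yaw": [6.73,6.73,6.73,6.73,6.73,6.73]
}}

```text
t: 3.22
ee_pos: [362.2, -29.5, 223.0]
orientation: [0.63, 3.077, 0.0]
ft_force: [0.9, 0.3, 0.3]
width: 0.4
grasp_force: 0.0
```

Request:
{"fn": "play_rows", "kwargs": {
  "dp": [
    [18,30,0],
    [18,30,0],
    [18,30,0],
    [19,28,0],
    [22,2,-15],
    [23,2,-20],
    [23,1,-25],
    [0,0,-12]
  ],
  "yaw": [0,0,0,0,0,0,0,0]
}}

```text
t: 3.88
ee_pos: [506.3, 92.7, 148.8]
orientation: [0.638, 3.074, 0.001]
ft_force: [-0.0, -0.0, -1.0]
width: 0.4
grasp_force: 0.0
```

Run:
```python
from h import *
from scipy.spatial.transform import Rotation as R
s=ctrl.get_obs(); M=R.from_rotvec(s['orientation']).as_matrix(); print(s['t'],s['ee_pos'],M[:,1],M[:,2],s['qpos'],s['ft_force'])
p=viewer.get_image('top'); save(p,'t1.png'); a=cv2.imread('pics/t1.png')
cv2.imwrite('pics/t1z.png',cv2.resize(a[140:270,210:380],None,fx=4.7,fy=4.6,interpolation=cv2.INTER_CUBIC))
p=viewer.get_image('scene'); save(p,'s1.png'); a=cv2.imread('pics/s1.png')
cv2.imwrite('pics/s1z.png',cv2.resize(a[130:290,180:400],None,fx=3.6,fy=3.6,interpolation=cv2.INTER_CUBIC))
```

```text
3.8833 [506.33007691  92.73890428 148.82104181] [3.97763382e-01 9.17487618e-01 8.73689633e-04] [ 1.79176034e-03  1.75470012e-04 -9.99998379e-01] [ 1.58096621e-01  3.67550021e-01  1.92780736e+00 -1.45547463e-04
  8.44438232e-01 -1.00352449e+00] [-0.01136521 -0.00607172 -0.98832314]
```

View pics/s1z.png

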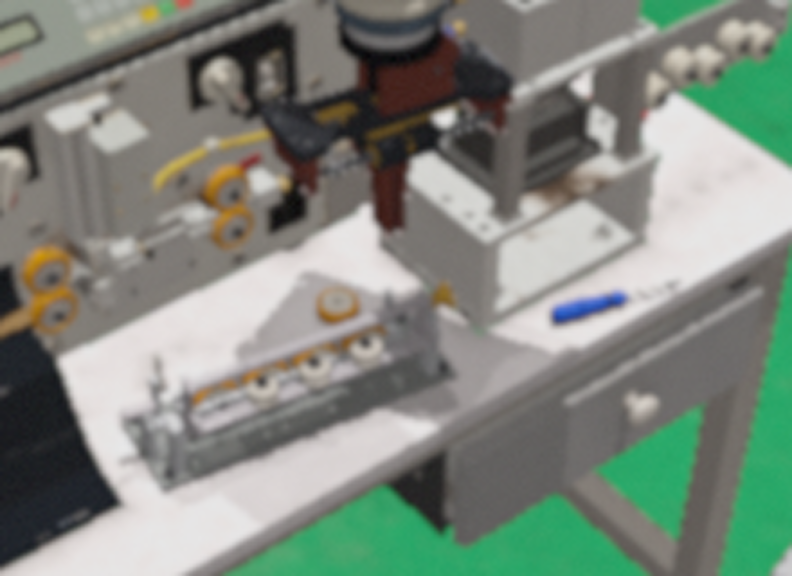

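Request:
{"fn": "play_rows", "kwargs": {
  "dp": [
    [-1.4,4,-20],
    [0,0,-25],
    [0,0,-20],
    [0,0,-12],
    [0,0,-6],
    [0,0,-2],
    [0,0,0]
  ],
  "yaw": [0,0,0,0,0,0,0]
}}

```text
t: 4.57
ee_pos: [501.7, 96.1, 66.3]
orientation: [0.639, 3.075, 0.0]
ft_force: [0.0, 0.4, 0.9]
width: 0.2
grasp_force: 0.0
```

Request:
{"fn": "play_rows", "kwargs": {
  "dp": [
    [0,0,-2],
    [0,0,-2],
    [0,0,-1],
    [0,0,0]
  ],
  "yaw": [0,0,0,0]
}}

```text
t: 4.9
ee_pos: [501.7, 96.1, 60.9]
orientation: [0.639, 3.075, 0.0]
ft_force: [0.3, 0.2, -0.2]
width: 0.3
grasp_force: 0.0
```

Request:
{"fn": "play_rows", "kwargs": {
  "dp": [
    [2.5,-1,0],
    [0,0,-2],
    [0,0,-1],
    [0,0,0]
  ],
  "yaw": [0,0,0,0]
}}

```text
t: 5.23
ee_pos: [503.9, 95.1, 57.4]
orientation: [-0.639, -3.075, 0.0]
ft_force: [-0.2, 0.2, 0.0]
width: 0.5
grasp_force: 0.0
```

Request:
{"fn": "play_rows", "kwargs": {
  "dp": [
    [0,0,-1],
    [0,0,-1],
    [0,0,0]
  ],
  "yaw": [0,0,0]
}}

```text
t: 5.48
ee_pos: [503.9, 95.1, 55.5]
orientation: [-0.639, -3.076, 0.0]
ft_force: [0.7, -0.4, -0.2]
width: 0.4
grasp_force: 0.0
```

Request:
{"fn": "play_rows", "kwargs": {
  "dp": [
    [0,0,-1],
    [1.6,3.67,0],
    [1.6,3.67,0],
    [1.6,3.67,0],
    [0.8,1.84,0]
  ],
  "yaw": [0,0,0,0,0]
}}

```text
t: 5.9
ee_pos: [510.0, 108.6, 54.9]
orientation: [0.639, 3.076, 0.0]
ft_force: [-2.7, 0.1, 4.5]
width: 0.8
grasp_force: 2.3
```

Request:
{"fn": "play_rows", "kwargs": {
  "dp": [
    [0.4,0.9,0],
    [0,0,0]
  ],
  "yaw": [0,0]
}}

```text
t: 6.07
ee_pos: [510.3, 109.3, 54.9]
orientation: [0.638, 3.076, 0.001]
ft_force: [-1.3, 0.2, 5.4]
width: 0.3
grasp_force: 2.4
```

Run:
```python
from h import *
for i in range(6):
    s=ctrl.get_obs(); print(s['t'],np.round(s['ee_pos'],1),np.round(s['ft_force'],1),np.round(s['moment'],2)); 
    if i in(1,3): p=viewer.get_image('scene')
save(p,'s2.png'); a=cv2.imread('pics/s2.png')
cv2.imwrite('pics/s2z.png',cv2.resize(a[190:280,205:325],None,fx=6.5,fy=6.5,interpolation=cv2.INTER_CUBIC))
```

```text
6.0667 [510.3 109.3  54.9] [-1.3  0.2  5.4] [0.19 0.22 0.06]
6.0667 [510.3 109.3  54.9] [-1.3  0.2  5.4] [0.19 0.22 0.06]
6.1167 [510.2 109.2  54.8] [-1.   0.7  5.4] [0.18 0.17 0.02]
6.1167 [510.2 109.2  54.8] [-1.   0.7  5.4] [0.18 0.17 0.02]
6.1667 [510.2 109.1  54.8] [-0.9  0.5  5.4] [0.21 0.19 0.05]
6.1667 [510.2 109.1  54.8] [-0.9  0.5  5.4] [0.21 0.19 0.05]
```

View pics/s2z.png

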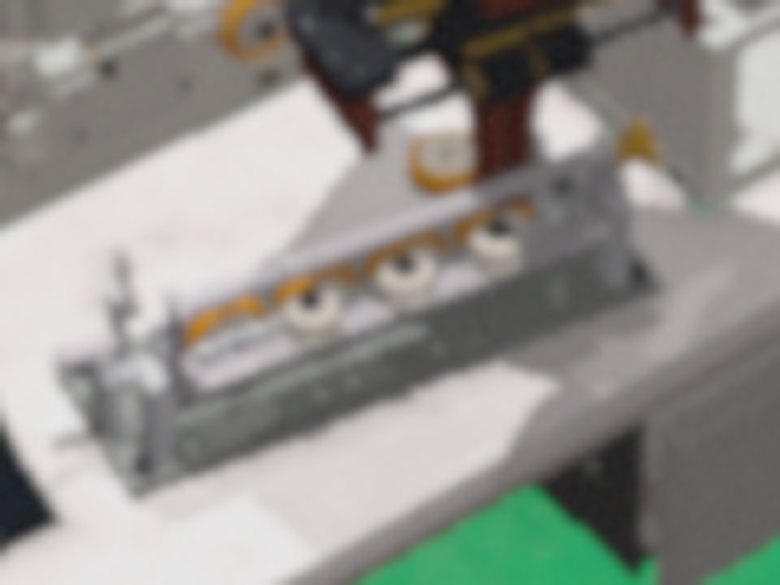

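Request:
{"fn": "play_rows", "kwargs": {
  "dp": [
    [1.6,3.67,0],
    [1.6,3.67,0],
    [1.6,3.67,0],
    [1.6,3.67,0],
    [1.6,3.67,0]
  ],
  "yaw": [0,0,0,0,0]
}}

```text
t: 6.58
ee_pos: [518.5, 127.6, 54.7]
orientation: [0.639, 3.075, 0.0]
ft_force: [-0.8, 1.2, 2.1]
width: 0.5
grasp_force: 0.8
```

Request:
{"fn": "play_rows", "kwargs": {
  "dp": [
    [1.6,3.67,0],
    [1.6,3.67,0],
    [1.6,3.67,0],
    [1.6,3.67,0],
    [1.6,3.67,0]
  ],
  "yaw": [0,0,0,0,0]
}}

```text
t: 7.0
ee_pos: [526.2, 145.8, 54.8]
orientation: [-0.639, -3.076, 0.0]
ft_force: [-1.1, -1.2, 5.0]
width: 0.6
grasp_force: 2.6
```

Request:
{"fn": "play_rows", "kwargs": {
  "dp": [
    [1.6,3.67,0],
    [1.6,3.67,0],
    [1.6,3.67,0],
    [1.6,3.67,0],
    [1.6,3.67,0],
    [1.6,3.67,0],
    [1.6,3.67,0],
    [1.6,3.67,0]
  ],
  "yaw": [0,0,0,0,0,0,0,0]
}}

```text
t: 7.67
ee_pos: [538.7, 175.2, 54.3]
orientation: [-0.639, -3.075, 0.001]
ft_force: [-0.8, 0.8, 0.0]
width: 0.5
grasp_force: 0.0
```

Request:
{"fn": "play_rows", "kwargs": {
  "dp": [
    [1.6,3.67,0],
    [1.6,3.67,0],
    [1.6,3.67,0],
    [1.6,3.67,0],
    [1.6,3.67,0],
    [1.6,3.67,0],
    [1.6,3.67,0]
  ],
  "yaw": [0,0,0,0,0,0,0]
}}

```text
t: 8.25
ee_pos: [550.5, 201.2, 54.9]
orientation: [0.639, 3.075, 0.001]
ft_force: [-0.5, 0.5, 4.0]
width: 0.5
grasp_force: 2.0
```

Request:
{"fn": "play_rows", "kwargs": {
  "dp": [
    [1.6,3.67,0],
    [1.6,3.67,0],
    [1.6,3.67,0],
    [1.6,3.67,0],
    [1.6,3.67,0],
    [1.6,3.67,0]
  ],
  "yaw": [0,0,0,0,0,0]
}}

```text
t: 8.75
ee_pos: [559.5, 222.7, 54.5]
orientation: [-0.639, -3.075, 0.001]
ft_force: [-0.7, -1.7, 4.7]
width: 0.4
grasp_force: 2.3
```

Request:
{"fn": "play_rows", "kwargs": {
  "dp": [
    [1.6,3.67,0],
    [1.6,3.67,0],
    [1.6,3.67,0],
    [1.6,3.67,0],
    [1.6,3.67,0],
    [1.6,3.67,0],
    [1.6,3.67,0],
    [0,0,3]
  ],
  "yaw": [0,0,0,0,0,0,0,0]
}}

```text
t: 9.42
ee_pos: [570.8, 248.8, 57.0]
orientation: [-0.638, -3.076, 0.001]
ft_force: [0.2, -1.1, 0.6]
width: 0.5
grasp_force: 0.0
```

Request:
{"fn": "play_rows", "kwargs": {
  "dp": [
    [0,0,15],
    [0,0,25],
    [0,0,25],
    [-5,-4,0],
    [0,0,0]
  ],
  "yaw": [0,0,0,0,0]
}}

```text
t: 9.83
ee_pos: [565.7, 243.9, 123.6]
orientation: [0.639, 3.075, 0.001]
ft_force: [0.3, -0.1, 1.0]
width: 0.3
grasp_force: 0.0
```

Run:
```python
from h import *
p=viewer.get_image('scene'); save(p,'s3.png'); a=cv2.imread('pics/s3.png')
cv2.imwrite('pics/s3z.png',cv2.resize(a[150:280,190:350],None,fx=5,fy=4.6,interpolation=cv2.INTER_CUBIC))
s=ctrl.get_obs();print(s['t'],s['ee_pos'],s['ft_force'])
```

```text
9.8833 [565.16791766 243.76195466 122.47843578] [-0.06115631  0.20067818 -0.42742014]
```

View pics/s3z.png

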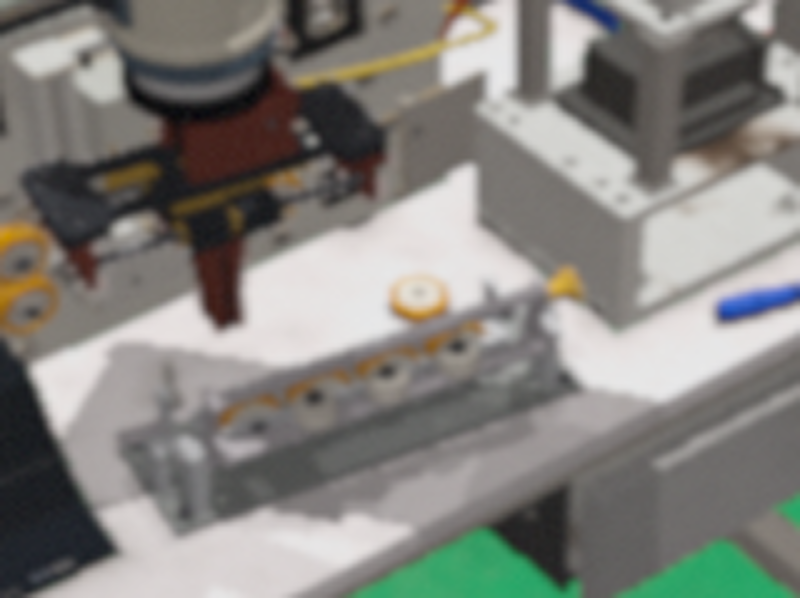

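Request:
{"fn": "play_rows", "kwargs": {
  "dp": [
    [-16,-10.5,0],
    [-24,-15.5,0],
    [-24,-15.5,0],
    [-21,-13.5,0],
    [-10.3,-7,-8],
    [0,0,-16],
    [0,0,-12],
    [0,0,0]
  ],
  "yaw": [0,0,0,0,0,0,0,0]
}}

```text
t: 10.55
ee_pos: [468.0, 181.3, 83.8]
orientation: [-0.638, -3.071, 0.005]
ft_force: [0.0, 0.2, 0.1]
width: 0.1
grasp_force: 0.0
```

Request:
{"fn": "play_rows", "kwargs": {
  "dp": [
    [5.5,-2.4,0],
    [5.5,-2.4,0],
    [3.7,-1.6,0],
    [3.7,-1.6,0],
    [3.7,-1.6,0]
  ],
  "yaw": [0,0,0,0,0]
}}

```text
t: 10.97
ee_pos: [493.0, 172.7, 87.1]
orientation: [-0.639, -3.076, -0.0]
ft_force: [-3.6, 1.0, 3.1]
width: 0.3
grasp_force: 1.9
```

Request:
{"fn": "play_rows", "kwargs": {
  "dp": [
    [3.7,-1.6,0],
    [3.7,-1.6,0],
    [3.7,-1.6,-1],
    [3.7,-1.6,-1],
    [3.7,-1.6,-1]
  ],
  "yaw": [0,0,0,0,0]
}}

```text
t: 11.38
ee_pos: [511.4, 164.3, 83.8]
orientation: [-0.639, -3.076, 0.001]
ft_force: [-5.6, -1.5, 7.1]
width: 0.6
grasp_force: 4.8
```

Request:
{"fn": "play_rows", "kwargs": {
  "dp": [
    [3.7,-1.6,-1.5],
    [3.7,-1.6,-2],
    [3.7,-1.6,-2],
    [3.7,-1.6,-2]
  ],
  "yaw": [0,0,0,0]
}}

```text
t: 11.72
ee_pos: [525.2, 156.9, 75.9]
orientation: [-0.638, -3.074, 0.004]
ft_force: [-6.9, -4.1, 3.5]
width: 0.5
grasp_force: 5.3
```

Request:
{"fn": "play_rows", "kwargs": {
  "dp": [
    [-5,2,3],
    [-3,1.5,12],
    [-3,-4,14],
    [-2,-8,4],
    [12,-8,0],
    [12,-6,0],
    [8.5,-3.5,0],
    [0,0,-4]
  ],
  "yaw": [0,0,0,0,0,0,0,0]
}}

```text
t: 12.38
ee_pos: [548.8, 131.5, 105.5]
orientation: [0.641, 3.072, 0.002]
ft_force: [-0.5, 1.4, 0.1]
width: 0.6
grasp_force: 0.0
```

Request:
{"fn": "play_rows", "kwargs": {
  "dp": [
    [0,0,-4],
    [0,0,-4],
    [0,0,-4],
    [0,0,-3],
    [0,0,-2],
    [0,0,0]
  ],
  "yaw": [0,0,0,0,0,0]
}}

```text
t: 12.88
ee_pos: [544.9, 132.4, 87.5]
orientation: [-0.638, -3.075, 0.001]
ft_force: [0.5, 0.2, -0.1]
width: 0.7
grasp_force: 0.0
```

Request:
{"fn": "play_rows", "kwargs": {
  "dp": [
    [-7.5,3.3,0],
    [0,0,-3],
    [0,0,-3],
    [0,0,0]
  ],
  "yaw": [0,0,0,0]
}}

```text
t: 13.22
ee_pos: [539.3, 135.6, 82.8]
orientation: [0.637, 3.073, 0.001]
ft_force: [2.1, -1.8, 3.5]
width: 0.6
grasp_force: 1.7
```

Run:
```python
from h import *
p=viewer.get_image('top'); save(p,'t4.png'); a=cv2.imread('pics/t4.png')
cv2.imwrite('pics/t4z.png',cv2.resize(a[170:230,235:335],None,fx=7.5,fy=7.5,interpolation=cv2.INTER_CUBIC))
vv,uu=np.mgrid[0:420,0:560]; T=np.array(p['T'])
d=np.stack([(uu-p['cx'])/p['fx'],-(vv-p['cy'])/p['fy'],-np.ones(uu.shape)],-1)*p['range_z'][...,None]
W=d@T[:3,:3].T+T[:3,3]; q=W[...,:2]-[538.4,173.7]; X=q@[.917,-.399]; Y=q@[.399,.917]
for a in range(-40,40,4):
    k=(X>=a)&(X<a+4)&(Y>70)&(Y<97); print(a,np.round(np.sort(W[...,2][k])[-5:]))
```

```text
-40 [12. 12. 12. 12. 14.]
-36 [ 9.  9. 10. 12. 13.]
-32 [ 8.  9. 10. 10. 14.]
-28 [74. 77. 77. 77. 82.]
-24 [81. 82. 82. 86. 86.]
-20 [72. 73. 73. 77. 79.]
-16 [42. 47. 47. 47.]
-12 [43. 43. 43. 44. 46.]
-8 [44. 45. 47. 54. 57.]
-4 [50. 52. 55. 57. 60.]
0 [53. 53. 56. 57. 60.]
4 [36. 37. 37. 52. 53.]
8 [81. 83. 85. 86. 87.]
12 [83. 84. 85. 87. 87.]
16 [84. 85. 85. 86. 89.]
20 [80. 80.]
24 []
28 [8. 8.]
32 [ 6.  7.  8.  9. 11.]
36 [ 5. 10. 11. 12. 14.]
```

Request:
{"fn": "play_rows", "kwargs": {
  "dp": [
    [0,0,-3],
    [0,0,-3],
    [0,0,-3],
    [0,0,-2],
    [0,0,0]
  ],
  "yaw": [0,0,0,0,0]
}}

```text
t: 13.68
ee_pos: [538.5, 135.8, 71.3]
orientation: [0.639, 3.075, 0.001]
ft_force: [1.7, 0.3, 3.2]
width: 0.7
grasp_force: 1.4
```

Request:
{"fn": "play_rows", "kwargs": {
  "dp": [
    [0,0,-2],
    [0,0,-2],
    [0,0,-1],
    [0,0,0]
  ],
  "yaw": [0,0,0,0]
}}

```text
t: 14.02
ee_pos: [538.5, 135.7, 67.1]
orientation: [0.639, 3.075, 0.001]
ft_force: [-0.2, -1.5, 13.3]
width: 0.2
grasp_force: 8.0
```

Request:
{"fn": "play_rows", "kwargs": {
  "dp": [
    [0,0,-0.7],
    [0,0,0]
  ],
  "yaw": [0,0]
}}

```text
t: 14.18
ee_pos: [538.5, 135.7, 66.9]
orientation: [0.639, 3.075, 0.001]
ft_force: [-1.6, -1.9, 18.7]
width: 0.7
grasp_force: 9.8
```

Request:
{"fn": "play_rows", "kwargs": {
  "dp": [
    [0,0,4],
    [0,0,15],
    [0,0,25],
    [-15,6,25],
    [-30,13,15],
    [-30,13,0],
    [-30,13,0],
    [0,0,0]
  ],
  "yaw": [0,0,0,0,0,0,0,0]
}}

```text
t: 14.85
ee_pos: [426.0, 180.7, 148.4]
orientation: [-0.635, -3.07, 0.005]
ft_force: [-0.7, -0.2, -0.5]
width: 0.5
grasp_force: 0.0
```

Run:
```python
from h import *
p=viewer.get_image('top'); save(p,'t5.png'); a=cv2.imread('pics/t5.png'); b=viewer.get_image('scene'); save(b,'s5.png'); b=cv2.imread('pics/s5.png')
cv2.imwrite('pics/m5.png',np.hstack([cv2.resize(a[170:250,235:335],(400,320),interpolation=cv2.INTER_CUBIC),cv2.resize(b[190:270,210:310],(400,320),interpolation=cv2.INTER_CUBIC)]))
vv,uu=np.mgrid[0:420,0:560]; T=np.array(p['T'])
d=np.stack([(uu-p['cx'])/p['fx'],-(vv-p['cy'])/p['fy'],-np.ones(uu.shape)],-1)*p['range_z'][...,None]
W=d@T[:3,:3].T+T[:3,3]; q=W[...,:2]-[538.4,173.7]; X=q@[.917,-.399]; Y=q@[.399,.917]
for a in range(8,36,4):
  for y in (-95,0,70):
    k=(X>=a)&(X<a+4)&(Y>y)&(Y<y+25); print(a,y,np.round(np.sort(W[...,2][k])[-5:]))
s=ctrl.get_obs();print(s['t'],s['ee_pos'],s['ft_force'])
```

```text
8 -95 [44. 45. 46. 47. 50.]
8 0 [45. 49. 49. 50. 50.]
8 70 [44. 45. 49. 51. 55.]
12 -95 [40. 41. 41. 45. 46.]
12 0 [43. 44. 46. 49. 50.]
12 70 [41. 44. 45. 48. 50.]
16 -95 [68. 69. 70. 73. 73.]
16 0 [71. 71. 73. 74. 75.]
16 70 [69. 70. 71. 72. 74.]
20 -95 [70. 71. 71. 73. 74.]
20 0 [70. 71. 71. 73. 77.]
20 70 [70. 71. 71. 72. 74.]
24 -95 [71. 71. 71. 73. 73.]
24 0 [68. 69. 69. 70. 75.]
24 70 [69. 69. 70. 70. 73.]
28 -95 []
28 0 [62.]
28 70 []
32 -95 [13.]
32 0 []
32 70 []
14.95 [431.03987956 180.69804721 149.04291516] [ 0.78956033 -0.15526394 -0.09401684]
```

View pics/m5.png

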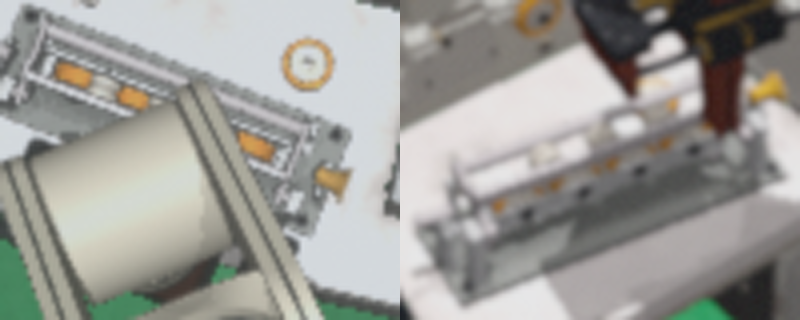

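```bash
python3 -c "
from h import *
print(ticket.close_job())"
```

```text
the job is handed in; nothing more can be done
None
```

I ran the fingertips along all four rollers from the inlet end at readings up to about 5 N (the stop takes about 11 N), pushed the upper bar over and down onto its stop (18.7 N), and handed the job in at about 15 s. Roller turning was inferred from touch, not measured. The loose things in view had not moved.

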